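# Make up two conveyor service kits

## Robot

A 6-joint arm with a two-finger parallel gripper is mounted at the origin on the work surface. World frame = base frame: x ahead of the robot, y to its left, z up, the work surface at z = 0. Lengths are in m, angles in degrees, forces in N, time in s.
With the tool pointing down it reaches from about 0.4 to 0.825 m from the base axis. Payload 7 kg.
Tool frame: the origin (TCP) lies midway between the tips of the shut fingers; the grasp point (between the pads) lies 19 mm behind it (hold_point_z is the distance from the TCP to the grasp point, in m); z points along the fingers, y is the line along which they close (so a half turn about z gives the same grasp; the last joint's range is limited). The gripper opens to 88 mm and grips with 3 to 60 N. Pads are 19 mm wide; open, the fingers measure 130 mm over their backs; the gripper's body (78 mm by 193 mm) begins 47 mm behind the grasp point.
Start: joints at [83.887, 20.546, 0.682, 0, -70.136, -16.507], TCP at [0.26, 0.623, 0.227] pointing down, gripper open.
Joint ranges: [-176.03, 176.03], [-82.01, 121.73], [-58.28, 71.71], [-173.87, 95.51], [-174.79, -0.11], [-173.66, 173.66]. Speed limits (degrees/s): [136.94, 136.94, 172.46, 180, 180, 180].

## Interface

Orientations are given as [roll, pitch, yaw] about the fixed x, y, z axes, in that order (R = Rz(yaw) Ry(pitch) Rx(roll)).
In Python, from plant import get_state, capture, close_job, hold_point_z gives the robot as it stands.
- The arm moves only by the shell command python3 -m inch 'ROWS' [FORCE]. ROWS is text: rows parted by semicolons, each of 5 numbers parted by spaces: the shift along the tool's x, y, z normalised to -1 to 1, where 1 is 0.15 m, then the turn about the tool's z normalised to -1 to 1, where 1 is 360 degrees, then the opening, from 0 (shut) to 1 (fully open). In form: tx ty tz spin grip; .... A call has exactly 8 rows; each row shifts and turns the commanded pose from where the row before left it, along the tool's axes as they then stand; what a row does not reach is not made up. A row lasts 1/8 s, in which the tool goes at most 62.5 mm and 10.7 degrees, less where a joint would pass 70% of its speed; a pose out of reach is approached as far as the arm can. A call with a number of a shift or a turn outside -1 to 1 is refused whole. A call with a gripper value outside its range is refused whole. The fingers move at their own pace and stop on an object; FORCE is the grip in N (left out, the last holds). Time passes only in rows, so rows that do not move let the fingers close, or fill a call up. It gives the time, the measured TCP pose, the force, the opening and the grip force at its end, in the units of the state.
- get_state(): the state, without advancing time (a new reading comes with each control period).
- capture(name): name is "scene" or "top" or "wrist"; returns a dict with "color" (400x640x3 uint8, blue, green, red), "mtx" (3x3 intrinsics, pixels), "R" (3x3) and "t" (3): a world point X has camera coordinates R X + t. Camera axes: x right, y down, z forward; pixel columns grow to the right and rows downward; lengths in m; the calibration is good to about 2 mm. A picture is of the moment at which its call begins. There is no depth.
- close_job(): hands the job in; it is judged then, once.
The state is a dict: "time_s": time; "joints": joint angles; "qd": joint speeds; "joint_torque": joint torques, N m; "tcp_pos": TCP position; "eef_rot": TCP orientation; "contact_force": force on the tool from outside, world axes, zero at the start; "moment": the same for the moment, N m; "gripper_width": finger opening in m; "gripper_force": force on a finger pad.
Only numpy, scipy, OpenCV 4.12 (cv2) and the standard library are available. Lean on these libraries where they do the work, as an engineer would, in place of code of your own. Each camera call takes 0.05 s, during which the arm holds its last target. There are 200 camera calls.

## Task

Make up the two spare-part kits for the roller conveyor. Drive kit, on the carrier with the square pocket: thread the large spoked wheel on the post, then the gear on top of it with its hub up, and stand the bearing block upright in the pocket; idler kit, on the carrier with the round pocket: thread the small wheel on the post and stand the flanged bush on its flange in the pocket. Everything must sit fully down and be let go; leave the loupe, the jar and the screwdriver where they are.

Things in the scene. Friction and masses are not known exactly. Their poses are not given: they have to be found in the camera images.
- drive_carrier: Carrier of the drive kit: square pocket, taller post. Fixed aluminium plate 90 x 200 x 8 mm. Origin: centre of its underside, z up, y lengthwise. At y = -50 mm stands a 10 mm steel post, its tapered top 60 mm above the table. At y = +50 mm is the centre of a shallow blue pocket, 60 (x) by 56 (y) mm inside: walls 3 mm thick, top 20 mm above the table, floor 9 mm above it.
- idler_carrier: Carrier of the idler kit: round pocket, shorter post. Fixed aluminium plate 90 x 200 x 8 mm. Origin: centre of its underside, z up, y lengthwise. At y = -50 mm stands a 10 mm steel post, its tapered top 40 mm above the table. At y = +50 mm is the centre of a shallow blue pocket, round, 56 mm inside: walls 3 mm thick, top 20 mm above the table, floor 9 mm above it.
- large_wheel: Large conveyor wheel of cream plastic, with six spokes, lying flat: 60 mm diameter, 18 mm thick, bore 26 mm; 40 g. Origin: centre of its underside, z up along its axis. Can be gripped across its rim.
- small_wheel: Small conveyor wheel of cream plastic, a plain ring with no spokes, lying flat: 44 mm diameter, 18 mm thick, bore 26 mm; 25 g. Origin: centre of its underside, z up along its axis. Can be gripped across its rim.
- gear: Grey plastic spur gear with 20 teeth, lying hub up: toothed disc 55 mm over the teeth (50 mm at their roots) and 14 mm thick; on it a round hub of 36 mm diameter, top 32 mm above the underside; through bore 26 mm; 40 g. Origin: centre of the disc's underside, z up towards the hub. Best gripped by the hub.
- bearing_block: Grey plastic open bearing block, upright: 40 mm long (its x), 26 mm wide (its y), 36 mm high, with a slot 10 mm wide and 18 mm deep in the top that runs its whole length, so that two 8 mm cheeks stand at its +y and -y sides; 45 g. Origin: centre of its underside, z up. Can be gripped across the 26 mm width, cheeks included.
- flanged_bush: Grey plastic flanged bush standing on its flange: flange 36 mm diameter and 6 mm thick at the bottom, above it a round barrel of 24 mm diameter, total height 36 mm, bore 12 mm; 30 g. Origin: centre of the flange's underside, z up. Can be gripped by the barrel.
- loupe: Bystander: upright metal inspection loupe standing between the two carriers, 34 mm diameter at the foot, 70 mm high. Origin: centre of its underside.
- jar: Bystander: closed jar at the left edge of the work, 56 mm diameter, 65 mm high. Origin: centre of its underside.
- screwdriver: Bystander: screwdriver with black handle lying at the right edge of the work, 170 mm long, along its x. Origin: at its middle, on the underside.
Not all that is in view belongs to the job. What is shaped like the large_wheel but red is not meant.

How it is judged (in metres and radians):
At the end, for the whole second after the job is handed in: Drive carrier: large wheel, then gear hub up, around the post (13 mm), block in the pocket (20 mm). Idler carrier: small wheel around the post (13 mm), bush in the pocket (15 mm). Tolerances along carrier x and y; all fully down within 5 mm, upright within 0.12 rad, at rest (x of large_wheel in the frame of drive_carrier between -0.013 and 0.013 m and y of large_wheel in the frame of drive_carrier between -0.063 and -0.037 m and z of large_wheel in the frame of drive_carrier between 0.003 and 0.013 m and angle between each of large_wheel, gear, bearing_block, small_wheel, flanged_bush's own z axis and vertical below 0.12 rad and linear speed of each of large_wheel, gear, bearing_block, small_wheel, flanged_bush below 0.02 m/s and angular speed of each of large_wheel, gear, bearing_block, small_wheel, flanged_bush below 0.3 rad/s and x of gear in the frame of drive_carrier between -0.013 and 0.013 m and y of gear in the frame of drive_carrier between -0.063 and -0.037 m and z of gear in the frame of drive_carrier between 0.021 and 0.031 m and x of bearing_block in the frame of drive_carrier between -0.02 and 0.02 m and y of bearing_block in the frame of drive_carrier between 0.03 and 0.07 m and z of bearing_block in the frame of drive_carrier between 0.004 and 0.014 m and x of small_wheel in the frame of idler_carrier between -0.013 and 0.013 m and y of small_wheel in the frame of idler_carrier between -0.063 and -0.037 m and z of small_wheel in the frame of idler_carrier between 0.003 and 0.013 m and x of flanged_bush in the frame of idler_carrier between -0.015 and 0.015 m and y of flanged_bush in the frame of idler_carrier between 0.035 and 0.065 m and z of flanged_bush in the frame of idler_carrier between 0.004 and 0.014 m); the robot touches nothing.
It fails at once if the loupe is shifted by more than 20 mm (distance of loupe from where it was at the start of the episode above 0.02 m).
It fails at once if the jar is shifted by more than 20 mm (distance of jar from where it was at the start of the episode above 0.02 m).
It fails at once if the screwdriver is shifted by more than 20 mm (distance of screwdriver from where it was at the start of the episode above 0.02 m).
It also fails if it takes over 122 s, if anything falls off the work surface, if the arm or the gripper's body presses on something with over 40 N, if the wrist force passes 120 N, or if a joint passes its speed limit or range.

## Working session

There is one attempt and no reset: what is moved stays moved. The work goes in short steps, Python scripts to look and compute and a shell command to move; the robot and the scene stay as the last step left them, time stands still between calls to the robot, and variables do not carry over. Pictures are saved under pics/ and viewed, at most 14 in all, crops included, and the job is handed in when it is done.

```bash
ls; mkdir -p pics; python3 - <<'E'
from plant import *
import cv2
print(get_state(),hold_point_z)
for n in("top","scene"):
    c=capture(n);cv2.imwrite(f"pics/{n}0.png",c["color"]);print(n,c["mtx"].round(1).tolist(),c["R"].round(3).tolist(),c["t"].round(3).tolist())
E
```

```text
pics
{'time_s': 0.0, 'joints': array([ 8.38877401e+01,  2.05923833e+01,  6.32804691e-01, -1.92628407e-02,
       -7.01351894e+01, -1.65087500e+01]), 'qd': array([ 0.02223674, -0.04414517,  0.07115069,  0.07468728, -0.05798643,
        0.10447653]), 'joint_torque': array([-1.04899147e-03, -5.82726359e+01,  2.93049645e+01,  6.99740946e+00,
        6.91365130e-03, -1.60767645e-04]), 'tcp_pos': array([0.25944925, 0.62261314, 0.22560732]), 'eef_rot': array([ 1.79903993e+02, -9.57031469e-03, -2.26275624e+01]), 'contact_force': array([-0.04956529, -0.71388387,  0.13542902]), 'moment': array([0.03494459, 0.02120052, 0.01612394]), 'gripper_force': 0.0, 'gripper_width': 0.08741514138748555} 0.0188
top [[374.3, 0.0, 323.3], [0.0, 374.3, 194.4], [0.0, 0.0, 1.0]] [[-0.008, -1.0, -0.021], [-0.994, 0.01, -0.109], [0.11, 0.02, -0.994]] [0.019, 0.499, 0.803]
scene [[494.2, 0.0, 316.4], [0.0, 494.2, 198.0], [0.0, 0.0, 1.0]] [[-0.796, 0.605, 0.003], [0.338, 0.448, -0.828], [-0.502, -0.658, -0.561]] [0.415, -0.12, 1.391]
```

View pics/top0.png

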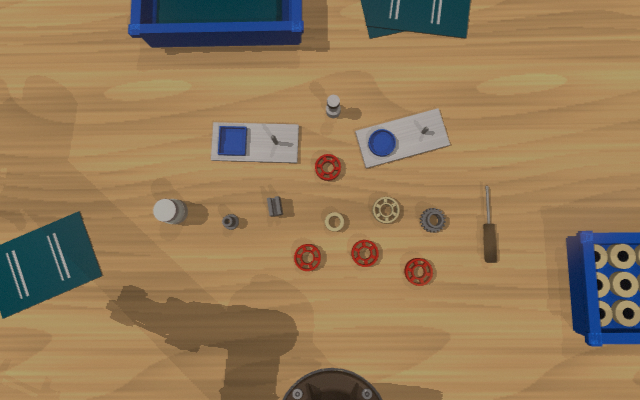

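View pics/scene0.png

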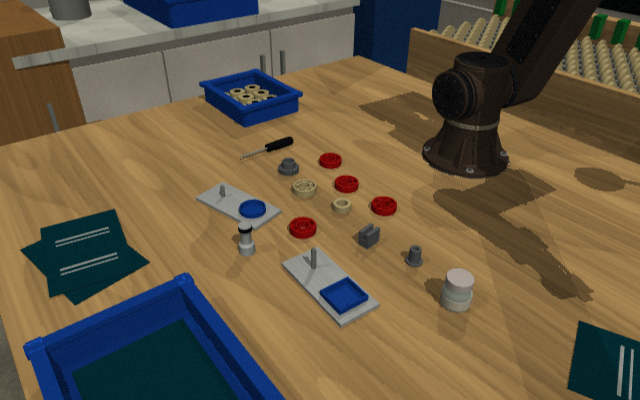

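```bash
python3 - <<'E'
import cv2
a=cv2.imread("pics/top0.png")[90:290,205:505]
cv2.imwrite("pics/top_crop.png",cv2.resize(a,None,fx=2.6,fy=2.6,interpolation=cv2.INTER_CUBIC))
a=cv2.imread("pics/scene0.png")[120:330,190:490]
cv2.imwrite("pics/scene_crop.png",cv2.resize(a,None,fx=2.6,fy=2.6,interpolation=cv2.INTER_CUBIC))
E
```

```text
(no output)
```

View pics/top_crop.png

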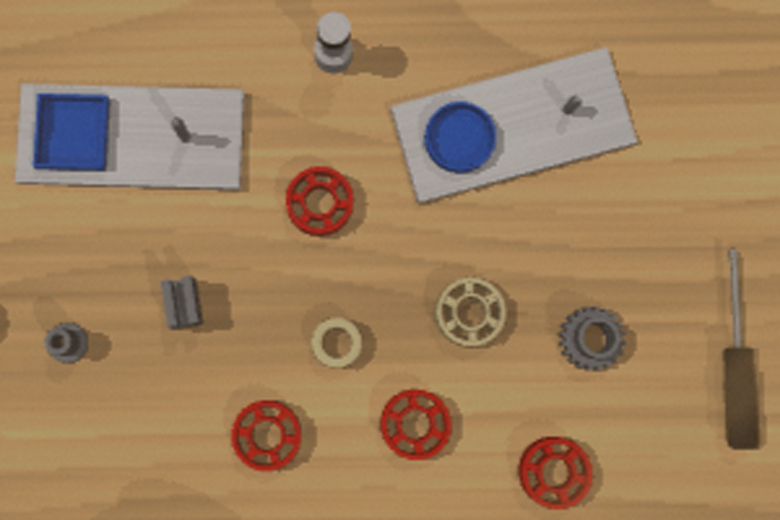

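View pics/scene_crop.png

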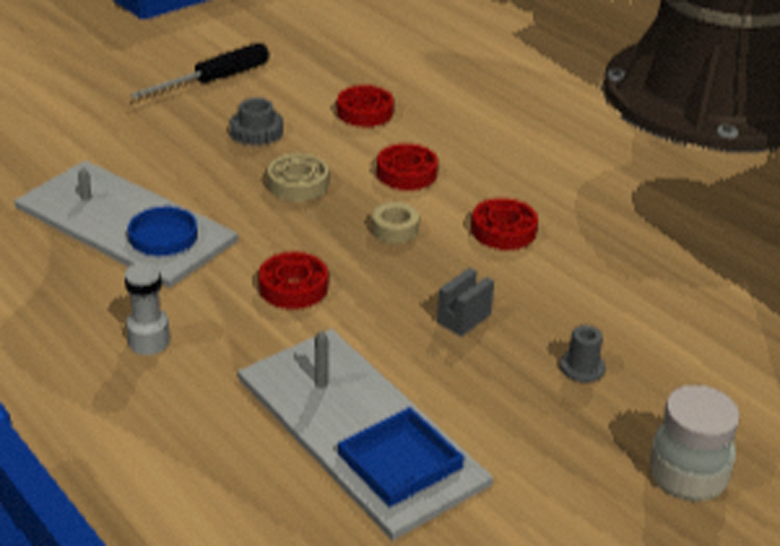

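```bash
cat > h.py <<'E'
import numpy as np,cv2
from plant import *
def C(c): return c["R"].T@-c["t"]
def ray(c,p): return c["R"].T@np.array([(p[0]-c["mtx"][0,2])/c["mtx"][0,0],(p[1]-c["mtx"][1,2])/c["mtx"][1,1],1])
def onz(c,p,z):
    o=C(c);d=ray(c,p);return (o+d*(z-o[2])/d[2])
def tri(c1,p1,c2,p2):
    A=np.zeros((3,3));b=np.zeros(3)
    for c,p in((c1,p1),(c2,p2)):
        d=ray(c,p);d/=np.linalg.norm(d);M=np.eye(3)-np.outer(d,d);A+=M;b+=M@C(c)
    X=np.linalg.solve(A,b)
    d=ray(c1,p1);d/=np.linalg.norm(d)
    return X,2*np.linalg.norm(np.cross(X-C(c1),d))
def mask(img,kind):
    h,s,v=cv2.split(cv2.cvtColor(img,cv2.COLOR_BGR2HSV))
    h=h.astype(int)
    if kind=="cream": m=(s<110)&(s>40)&(h>18)&(h<35)&(v>110)
    if kind=="grey": m=(s<60)&(v<125)
    if kind=="plate": m=(s<45)&(v>=125)
    if kind=="blue": m=(h>100)&(h<130)&(s>120)
    return m.astype(np.uint8)*255
def blob(img,kind,near,rad):
    m=mask(img,kind);x,y=near
    w=np.zeros_like(m);cv2.circle(w,(int(x),int(y)),rad,255,-1);m&=w
    cs,_=cv2.findContours(m,cv2.RETR_EXTERNAL,cv2.CHAIN_APPROX_NONE)
    c=cv2.convexHull(max(cs,key=cv2.contourArea))
    M=cv2.moments(c);return np.array([M["m10"]/M["m00"],M["m01"]/M["m00"]]),c,cv2.minAreaRect(c)
E
python3 - <<'E'
from h import *
T=capture("top");S=capture("scene")
f=lambda x,y:(205+x/2.6,90+y/2.6); g=lambda x,y:(190+x/2.6,120+y/2.6)
obj={"large":("cream",f(472,312),g(297,178),20,18),"small":("cream",f(336,342),g(396,222),15,14),"gear":("grey",f(593,338),g(257,122),16,14),
"block":("grey",f(182,303),g(466,300),14,18),"bush":("grey",f(66,342),g(583,353),11,16),"dpocket":("blue",f(72,132),g(400,455),28,35),"ipocket":("blue",f(460,137),g(162,230),22,22)}
for n,(k,a,b,ra,rb) in obj.items():
    pa,ca,Ra=blob(T["color"],k,a,ra);pb,cb,Rb=blob(S["color"],k,b,rb)
    X,e=tri(T,pa,S,pb)
    print(n,pa.round(1),Ra[1],round(Ra[2]),pb.round(1),"X",X.round(4),"gap",round(e,4))
    if n in("block","dpocket"):
        box=np.array([onz(T,p,.036 if n=="block" else .02)[:2] for p in cv2.boxPoints(Ra)]);print(box.round(3).tolist())
for n,a,b in(("dpost tip",f(176,120),g(321,333)),("ipost tip",f(577,98),g(84,170)),("dpost base",f(187,135),g(321,387)),("ipost base",f(567,110),g(86,200))):
    X,e=tri(T,a,S,b);print(n,X.round(4),round(e,4))
m=mask(T["color"],"plate")|mask(T["color"],"blue")|mask(T["color"],"grey")
for p in(f(130,160),f(520,120)):
    w=np.zeros_like(m);cv2.circle(w,(int(p[0]),int(p[1])),60,255,-1)
    cs,_=cv2.findContours(cv2.morphologyEx(m&w,cv2.MORPH_OPEN,np.ones((3,3))),0,1);c=max(cs,key=cv2.contourArea);r=cv2.minAreaRect(c)
    bx=np.array([onz(T,q,.008)[:2] for q in cv2.boxPoints(r)]);print("plate",bx.round(4).tolist(),bx.mean(0).round(4))
st=get_state();W=capture("wrist");print(C(W)-st["tcp_pos"],st["eef_rot"],W["R"].round(3).tolist())
E
```

```text
large [385.4 209.6] (25.45584487915039, 26.16295051574707) 45 [304.5 187.3] X [ 0.4653 -0.1243  0.0097] gap 0.0015
small [333.9 221.2] (18.0, 18.0) 90 [342.1 204.9] X [ 0.44   -0.0081  0.0103] gap 0.0016
gear [432.3 219.6] (23.0, 24.0) 90 [288.2 166.8] X [ 0.4423 -0.228   0.012 ] gap 0.0001
block [274.  205.8] (18.627004623413086, 12.088546752929688) 81 [368.5 235.6] X [0.476  0.1251 0.0194] gap 0.0004
[[0.493, 0.139], [0.497, 0.113], [0.456, 0.106], [0.452, 0.132]]
bush [230.  221.4] (14.849241256713867, 14.142135620117188) 45 [414.3 256.3] X [0.4416 0.2259 0.0127] gap 0.0012
dpocket [231.6 140.1] (28.0, 27.0) 90 [343.6 295.2] X [0.6289 0.225  0.0147] gap 0.0001
[[0.661, 0.256], [0.66, 0.193], [0.595, 0.192], [0.596, 0.254]]
ipocket [381.6 142.1] (26.0, 25.0) 90 [252.3 208.5] X [ 0.6194 -0.119   0.0137] gap 0.0014
dpost tip [0.6242 0.1239 0.0586] 0.0022
ipost tip [ 0.6439 -0.2161  0.0378] 0.0037
dpost base [0.6245 0.123  0.0041] 0.0038
ipost base [ 0.6441 -0.2168  0.0035] 0.0011
plate [[0.5842, 0.2742], [0.6751, 0.2741], [0.6667, 0.072], [0.5764, 0.0744]] [0.6256 0.1737]
plate [[0.6493, -0.0596], [0.7012, -0.2552], [0.6131, -0.2747], [0.562, -0.0813]] [ 0.6314 -0.1677]
[ 0.06645871 -0.02733694  0.15850306] [ 1.79941542e+02 -7.07838226e-03 -2.26232455e+01] [[-0.383, -0.924, 0.0], [-0.89, 0.369, 0.267], [-0.246, 0.102, -0.964]]
```

Top view: the objects are clear. Spoked wheels: red ones at (328,167), (308,257), (365,253), (419,271). The only cream spoked one is at (386,210), so that is the large wheel; the enlarged crop confirms six spokes. Square pocket is at (232,140), round pocket at (382,142). Triangulated heights match the text (post tips 59 and 38 mm). I start with the bush.

```bash
python3 -m inch '0 0 0 -0.021 1;0 0 0 -0.021 1;0 0 0 -0.0208 1;0.15 0.33 0 0 1;0.15 0.33 0 0 1;0.15 0.33 0 0 1;0.15 0.33 0 0 1;0.15 0.33 0 0 1' 20
```

```text
time_s: 1.25
tcp_pos: [0.3725, 0.3738, 0.2267]
eef_rot: [-180.0, -0.0, 0.0]
contact_force: [1.5, 0.5, -0.3]
gripper_width: 0.0879
gripper_force: 0.0
```

```bash
python3 -m inch '0.12 0.25 0 0 1;0.12 0.25 0 0 1;0.12 0.25 0 0 1;0.1 0.237 0 0 1;0 0 0.15 0 1;0 0 0.15 0 1;0 0 0.15 0 1;0 0 0 0 1'; python3 - <<'E'
from h import *
c=capture("wrist");cv2.imwrite("pics/w1.png",c["color"]);np.save("w1.npy",c,allow_pickle=True)
for z in(0.036,.006,0):
  p=c["R"]@np.array([.4415,.2259,z])+c["t"];p=c["mtx"]@p;print(p[:2]/p[2])
E
```

```text
time_s: 2.25
tcp_pos: [0.4402, 0.2265, 0.1578]
eef_rot: [179.9, 0.1, -0.0]
contact_force: [-0.4, 1.1, 1.0]
gripper_width: 0.0877
gripper_force: 0.0
[322.19652344 191.59887973]
[322.09622916 184.95423312]
[322.07831997 183.76772224]
```

View pics/w1.png

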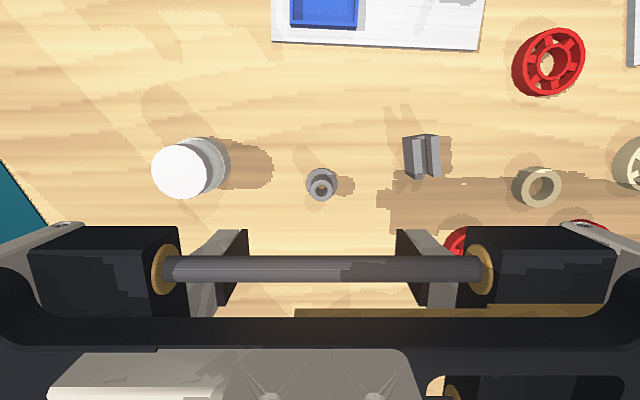

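The wrist view shows the bush at (321,187), about 2 mm further out than predicted. Descending with the tips 15 mm above the table to stay clear of the flange.

```bash
python3 -m inch '0.02 0 0.2 0 1;0 0 0.2 0 1;0 0 0.2 0 1;0 0 0.2 0 1;0 0 0.15 0 1;0 0 0 0 0;0 0 0 0 0;0 0 0 0 0' 20; python3 -m inch '0 0 0 0 0;0 0 0 0 0;0 0 -0.1 0 0;0 0 -0.2 0 0;0 0 -0.2 0 0;0 0 -0.2 0 0;0 0 0 0 0;0 0 0 0 0'
```

```text
time_s: 3.3
tcp_pos: [0.4448, 0.2283, 0.0179]
eef_rot: [-179.9, -0.1, 0.0]
contact_force: [0.2, 0.3, -0.4]
gripper_width: 0.0632
gripper_force: 0.0
time_s: 4.3
tcp_pos: [0.4438, 0.2273, 0.1214]
eef_rot: [-180.0, 0.0, -0.0]
contact_force: [-0.3, -0.9, -0.4]
gripper_width: 0.0003
gripper_force: 0.0
```

```bash
python3 - <<'E'
from h import *
c=capture("wrist");T=capture("top");S=capture("scene")
a=c["color"][:260,150:500];b=T["color"][120:280,140:380]
cv2.imwrite("pics/w2.png",np.vstack([cv2.resize(a,(525,390)),cv2.resize(S["color"][190:300,360:520],(525,200),interpolation=2)[:, :525]]))
E
```

```text
(no output)
```

View pics/w2.png

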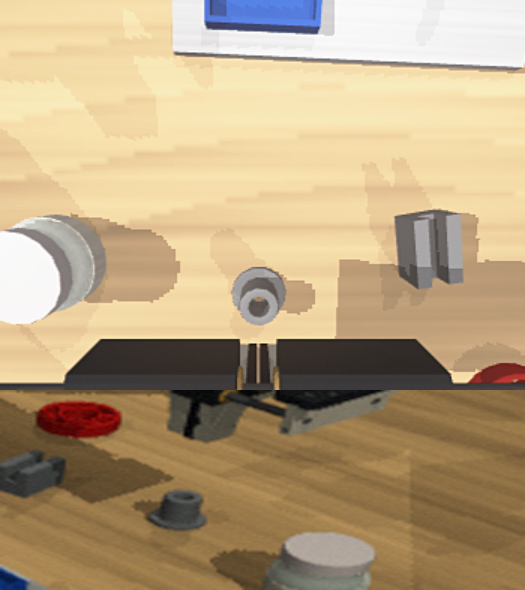

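The fingers closed later than I allowed for (about 66 mm/s). The wrist and scene views show the bush still upright and in place, so I'll regrip from a part-open gripper.

```bash
python3 -m inch '0 0 0 0 0.55;0 0 0 0 0.55;0 0 0 0 0.55;0 0 0 0 0.55;0 0 0 0 0.55;0 0 0.15 0 0.55;0 0 0.15 0 0.55;0 0 0.1 0 0.55' 20; python3 -m inch '0 0 0.15 0 0.55;0 0 0.15 0 0.55;0 0 0 0 0;0 0 0 0 0;0 0 0 0 0;0 0 0 0 0;0 0 0 0 0;0 0 0 0 0'
```

```text
time_s: 5.45
tcp_pos: [0.4438, 0.2272, 0.0607]
eef_rot: [180.0, 0.0, -0.0]
contact_force: [-0.6, 0.1, 0.1]
gripper_width: 0.0481
gripper_force: 0.0
time_s: 6.45
tcp_pos: [0.4446, 0.228, 0.0175]
eef_rot: [-179.9, -0.1, 0.0]
contact_force: [-1.3, -0.4, 6.9]
gripper_width: 0.0229
gripper_force: 20.0
```

```bash
python3 -m inch '0 0 -0.1 0 0;0 0 -0.2 0 0;0 0 -0.2 0 0;0 0 -0.2 0 0;0.1 0.25 0 0 0;0.166 0.33 0 0 0;0.166 0.33 0 0 0;0.166 0.33 0 0 0'; python3 -m inch '0.166 0.33 0 0 0;0.166 0.33 0 0 0;0.166 0.25 0 0 0;0.066 0.16 0 0 0;0 0 0 0 0;0 0 0 0 0;0 0 0 0 0;0 0 0 0 0'; python3 - <<'E'
from h import *
c=capture("wrist");cv2.imwrite("pics/w3.png",c["color"])
np.save("w3.npy",c,allow_pickle=True)
E
```

```text
time_s: 7.45
tcp_pos: [0.5343, 0.04, 0.1219]
eef_rot: [-180.0, -0.0, 0.0]
contact_force: [0.4, 0.6, 0.3]
gripper_width: 0.0231
gripper_force: 20.0
time_s: 8.45
tcp_pos: [0.6182, -0.1183, 0.1219]
eef_rot: [-180.0, -0.0, 0.1]
contact_force: [0.2, -0.4, 0.8]
gripper_width: 0.0232
gripper_force: 20.0
```

View pics/w3.png

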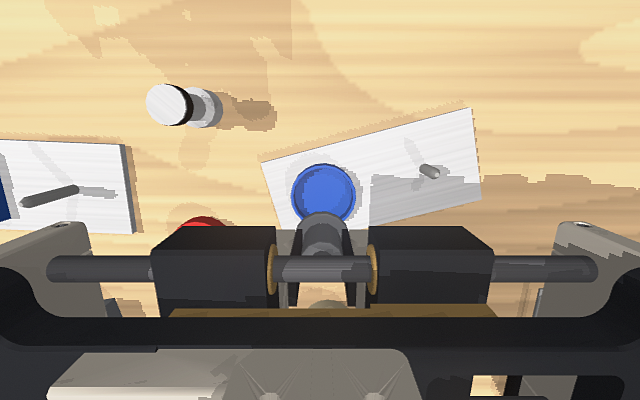

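Pocket at (323,194), post at (433,173), and the held bush is lined up. Lowering.

```bash
python3 -m inch '0 0 0.15 0 0;0 0 0.15 0 0;0 0 0.15 0 0;0 0 0.1 0 0;0 0 0.05 0 0;0 0 0.025 0 0;0 0 0 0 0;0 0 0 0 0'; python3 -m inch '0 0 0.01 0 0;0 0 0 0 0.6;0 0 0 0 0.6;0 0 0 0 0.6;0 0 0 0 0.6;0 0 0 0 0.6;0 0 -0.2 0 0.6;0 0 -0.2 0 0.8'
```

```text
time_s: 9.5
tcp_pos: [0.6187, -0.1191, 0.0285]
eef_rot: [-180.0, -0.1, -0.0]
contact_force: [0.7, -0.3, -0.4]
gripper_width: 0.0231
gripper_force: 20.0
time_s: 10.5
tcp_pos: [0.618, -0.1191, 0.0866]
eef_rot: [180.0, 0.1, -0.0]
contact_force: [0.9, -0.4, 0.8]
gripper_width: 0.0582
gripper_force: 0.0
```

```bash
python3 -m inch '0 0 -0.2 0 0.75;-0.2 -0.12 0 0 0.75;-0.2 -0.12 0 0 0.75;-0.2 -0.12 0 0 0.75;-0.2 -0.12 0 0 0.75;-0.2 -0.13 0 0 0.75;-0.18 -0.13 0 0 0.75;0 0 0 0 0.75'; python3 - <<'E'
from h import *
c=capture("wrist");st=get_state();T=capture("top")
# idler pocket bush check from top; cream wheels from wrist
def proj(c,X):
    p=c["mtx"]@(c["R"]@np.array(X)+c["t"]);return p[:2]/p[2]
m=mask(c["color"],"cream")
for n,X in(("small",(.440,-.008,.01)),("large",(.465,-.124,.01))):
    p=proj(c,X);
    try:
        q,cc,r=blob(c["color"],"cream",p,50);print(n,p.round(),q.round(1),r[1],onz(c,q,.01).round(4))
    except Exception as e: print(n,p,e)
cv2.imwrite("pics/w4.png",np.vstack([c["color"][:240],cv2.resize(T["color"][95:215,190:510],(640,240))]))
E
```

```text
time_s: 11.5
tcp_pos: [0.4399, -0.0073, 0.1167]
eef_rot: [-180.0, -0.0, 0.1]
contact_force: [0.3, 0.2, 0.5]
gripper_width: 0.0657
gripper_force: 0.0
small [323. 197.] [322.9 208.8] (97.12466430664062, 72.47814178466797) [ 0.4281 -0.0084  0.01  ]
large [447. 172.] [448.4 170. ] (67.52925109863281, 66.63482666015625) [ 0.4665 -0.1256  0.01  ]
```

View pics/w4.png

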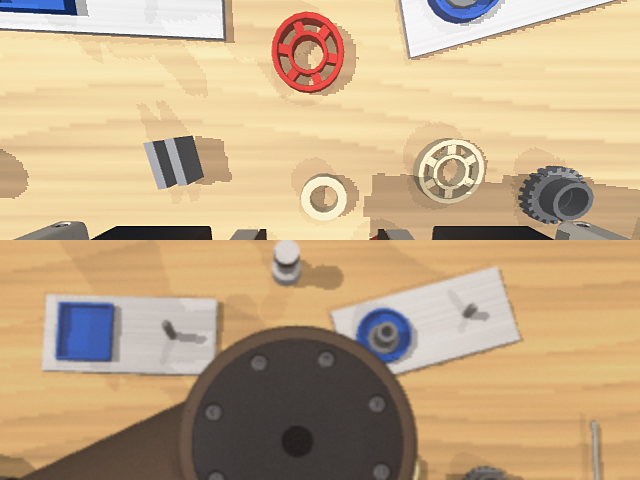

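Bush stands in the round pocket. Small wheel at (324,198), as predicted (323,197). Descending.

```bash
python3 -m inch '0 0 0.2 0 0.75;0 0 0.2 0 0.75;0 0 0.15 0 0.75;0 0 0.13 0 0.75;0 0 0.06 0 0.75;0 0 0 0 0.75;0 0 0 0 0;0 0 0 0 0' 20; python3 -m inch '0 0 0 0 0;0 0 0 0 0;0 0 0 0 0;0 0 0 0 0;0 0 -0.1 0 0;0 0 -0.2 0 0;0 0 -0.2 0 0;0 0 -0.2 0 0'
```

```text
time_s: 12.6
tcp_pos: [0.4419, -0.0079, 0.006]
eef_rot: [-180.0, -0.1, -0.0]
contact_force: [0.6, -0.8, -0.6]
gripper_width: 0.0513
gripper_force: 0.0
time_s: 13.6
tcp_pos: [0.441, -0.0081, 0.1113]
eef_rot: [-180.0, 0.0, -0.0]
contact_force: [0.5, -0.4, 0.0]
gripper_width: 0.0433
gripper_force: 20.0
```

```bash
python3 -m inch '0.2 0.2 0 0 0;0.25 0.26 0 0 0;0.25 0.26 0 0 0;0.25 0.26 0 0 0;0.25 0.26 0 0 0;0.15 0.15 0 0 0;0 0 0 0 0;0 0 0 0 0'; python3 - <<'E'
from h import *
c=capture("wrist");cv2.imwrite("pics/w5.png",c["color"][:300])
for z in (.04,.008):
    p=c["mtx"]@(c["R"]@np.array([.644,-.2165,z])+c["t"]);print(p[:2]/p[2])
E
```

```text
time_s: 14.6
tcp_pos: [0.643, -0.2163, 0.1097]
eef_rot: [-180.0, 0.1, -0.0]
contact_force: [-0.1, 0.6, -0.6]
gripper_width: 0.0433
gripper_force: 20.0
[322.10675185 207.3435075 ]
[322.08286661 197.22721972]
```

View pics/w5.png

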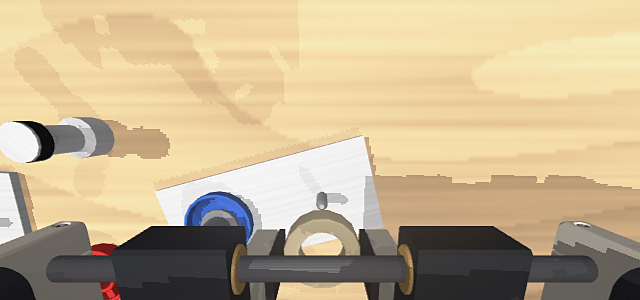

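Post at (321,193–208), on the predicted line. Lowering the small wheel.

```bash
python3 -m inch '0 0 0.15 0 0;0 0 0.12 0 0;0 0 0.1 0 0;0 0 0.1 0 0;0 0 0.1 0 0;0 0 0.05 0 0;0 0 0.01 0 0;0 0 0 0 0';python3 -m inch '0 0 0.005 0 0.7;0 0 0 0 0.7;0 0 0 0 0.7;0 0 0 0 0.7;0 0 0 0 0.7;0 0 -0.2 0 0.7;0 0 -0.25 0 1;0 0 -0.25 0 1'
```

```text
time_s: 15.65
tcp_pos: [0.644, -0.2167, 0.0161]
eef_rot: [180.0, -0.0, -0.0]
contact_force: [-0.5, 0.3, -0.5]
gripper_width: 0.0435
gripper_force: 20.0
time_s: 16.65
tcp_pos: [0.6436, -0.2166, 0.121]
eef_rot: [180.0, 0.0, -0.0]
contact_force: [0.4, -0.2, 0.7]
gripper_width: 0.076
gripper_force: 0.0
```

```bash
python3 -m inch '-0.15 -0.08 0 0 0.9;-0.22 -0.11 0 0 0.9;-0.22 -0.11 0 0 0.9;-0.22 -0.11 0 0 0.9;-0.22 -0.11 0 0 0.9;-0.152 -0.09 0 0 0.9;0 0 0 0 0.9;0 0 0 0 0.9'; python3 - <<'E'
from h import *
c=capture("wrist");S=capture("scene");T=capture("top")
h,s,v=cv2.split(cv2.cvtColor(c["color"],cv2.COLOR_BGR2HSV))
cv2.imwrite("pics/w6.png",np.vstack([c["color"][:260],cv2.resize(S["color"][160:230,190:300],(640,340))]))
for z in (.018,.0):
    p=c["mtx"]@(c["R"]@np.array([.4663,-.125,z])+c["t"]);print(p[:2]/p[2])
E
```

```text
time_s: 17.65
tcp_pos: [0.4673, -0.1251, 0.1205]
eef_rot: [180.0, -0.1, 0.0]
contact_force: [-0.1, -1.0, -0.4]
gripper_width: 0.0792
gripper_force: 0.0
[321.76408572 199.29052718]
[321.76406674 194.49602344]
```

View pics/w6.png

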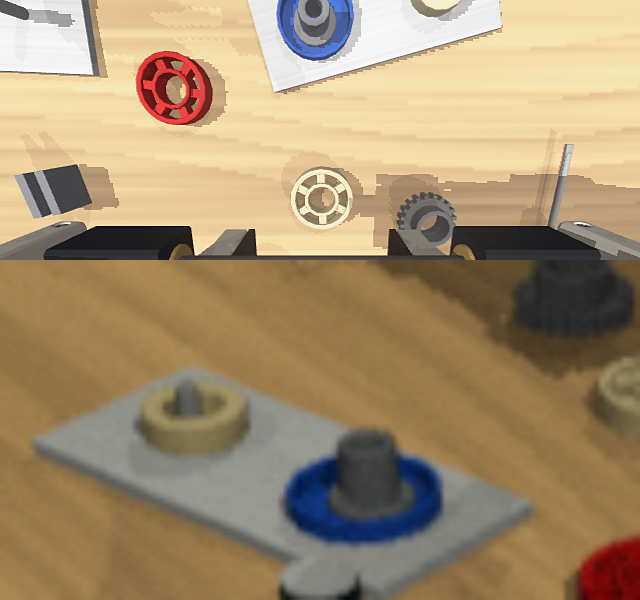

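The idler kit is complete: the small wheel is flat around the post and the bush stands in the pocket. The cream six-spoke wheel is at (321,198), dead ahead.

```bash
python3 -m inch '0 0 0.2 0 0.9;0 0 0.2 0 0.9;0 0 0.15 0 0.9;0 0 0.13 0 0.9;0 0 0.08 0 0.9;0 0 0 0 0.9;0 0 0 0 0;0 0 0 0 0' 20; python3 -m inch '0 0 0 0 0;0 0 0 0 0;0 0 0 0 0;0 0 0 0 0;0 0 -0.1 0 0;0 0 -0.2 0 0;0 0 -0.2 0 0;0 0 -0.2 0 0'
```

```text
time_s: 18.8
tcp_pos: [0.467, -0.125, 0.0068]
eef_rot: [-180.0, -0.1, -0.0]
contact_force: [-0.2, 0.2, -1.1]
gripper_width: 0.0643
gripper_force: 0.0
time_s: 19.8
tcp_pos: [0.4661, -0.125, 0.112]
eef_rot: [-180.0, 0.0, -0.0]
contact_force: [0.8, -1.2, -0.9]
gripper_width: 0.0598
gripper_force: 20.0
```

```bash
python3 -m inch '0.14 -0.22 0 0 0;0.2 -0.31 0 0 0;0.2 -0.31 0 0 0;0.2 -0.31 0 0 0;0.2 -0.31 0 0 0;0.116 -0.197 0 0 0;0 0 0 0 0;0 0 0 0 0'; python3 - <<'E'
from h import *
c=capture("wrist");cv2.imwrite("pics/w7.png",c["color"][:300])
for z in (.06,.008):
    p=c["mtx"]@(c["R"]@np.array([.6245,.1235,z])+c["t"]);print(p[:2]/p[2])
E
```

```text
time_s: 20.8
tcp_pos: [0.6242, 0.1231, 0.1105]
eef_rot: [180.0, 0.1, -0.0]
contact_force: [-0.8, -0.1, -0.1]
gripper_width: 0.0599
gripper_force: 20.0
[321.27453085 215.57757776]
[321.34561598 197.66976119]
```

View pics/w7.png

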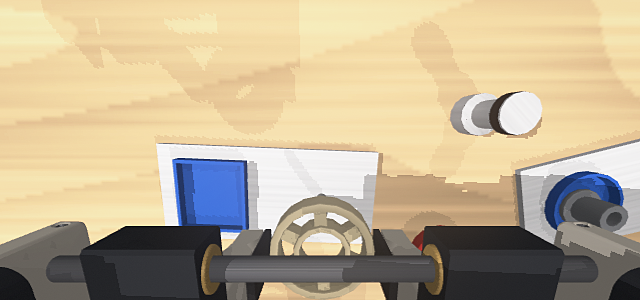

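The post is hidden under the wheel, as expected. Pocket at (212,192). Lowering and watching the force.

```bash
python3 -m inch '0 0 0.12 0 0;0 0 0.1 0 0;0 0 0.1 0 0;0 0 0.1 0 0;0 0 0.1 0 0;0 0 0.07 0 0;0 0 0.04 0 0;0 0 0 0 0'
```

```text
time_s: 21.85
tcp_pos: [0.6248, 0.1234, 0.0162]
eef_rot: [180.0, 0.0, -0.0]
contact_force: [0.0, -0.2, -1.3]
gripper_width: 0.06
gripper_force: 20.0
```

```bash
python3 -m inch '0 0 0.006 0 0.85;0 0 0 0 0.85;0 0 0 0 0.85;0 0 0 0 0.85;0 0 0 0 0.85;0 0 -0.2 0 0.85;0 0 -0.25 0 0.85;0 0 -0.25 0 0.85'; python3 -m inch '-0.13 0.26 0 0 0.8;-0.17 0.33 0 0 0.75;-0.17 0.33 0 0 0.7;-0.17 0.33 0 0 0.7;-0.17 0.33 0 0 0.7;-0.17 0.33 0 0 0.7;-0.145 0.27 0 0 0.7;-0.09 0.165 0 0 0.7'; python3 - <<'E'
from h import *
c=capture("wrist");S=capture("scene")
cv2.imwrite("pics/w8.png",np.vstack([c["color"][:260],cv2.resize(S["color"][235:335,270:430],(640,340))]))
for z in (.032,.014,0):
    p=c["mtx"]@(c["R"]@np.array([.4425,-.228,z])+c["t"]);print(p[:2]/p[2])
E
```

```text
time_s: 22.85
tcp_pos: [0.6248, 0.1234, 0.1217]
eef_rot: [180.0, 0.0, -0.0]
contact_force: [0.3, 1.0, -0.7]
gripper_width: 0.0746
gripper_force: 0.0
time_s: 23.85
tcp_pos: [0.4413, -0.2298, 0.1209]
eef_rot: [-180.0, -0.0, -0.1]
contact_force: [0.5, 0.2, -1.1]
gripper_width: 0.0617
gripper_force: 0.0
[319.81360179 200.980058  ]
[319.93775941 195.82231533]
[320.0239893  192.24016221]
```

View pics/w8.png

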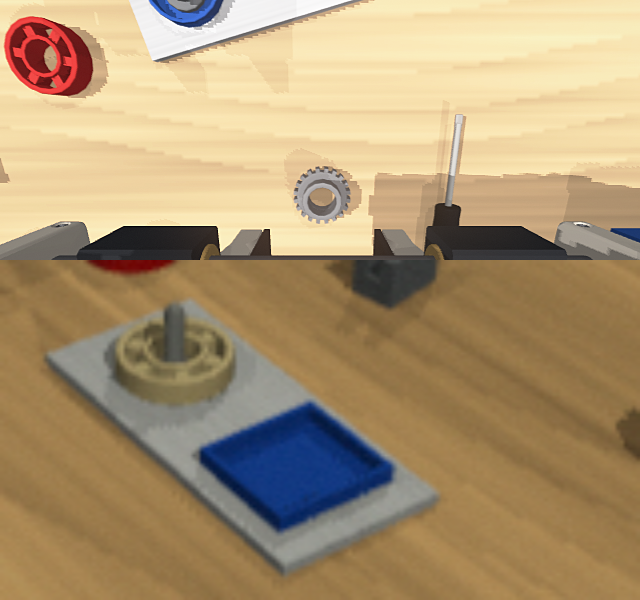

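The large wheel sits flat around the post. Gear hub at (321,196). Gripping the hub with the tips about 17 mm up, above the 14 mm disc.

```bash
python3 -m inch '0.02 -0.009 0.2 0 0.7;0 0 0.2 0 0.7;0 0 0.15 0 0.7;0 0 0.1 0 0.7;0 0 0.04 0 0.7;0 0 0 0 0.7;0 0 0 0 0;0 0 0 0 0' 20; python3 -m inch '0 0 0 0 0;0 0 0 0 0;0 0 0 0 0;0 0 0 0 0;0 0 -0.15 0 0;0 0 -0.25 0 0;0 0 -0.25 0 0;0 0 -0.2 0 0'
```

```text
time_s: 24.95
tcp_pos: [0.4461, -0.2269, 0.0178]
eef_rot: [180.0, -0.1, -0.0]
contact_force: [-0.5, -0.3, 0.3]
gripper_width: 0.0468
gripper_force: 0.0
time_s: 25.95
tcp_pos: [0.4456, -0.2269, 0.146]
eef_rot: [-180.0, -0.0, -0.0]
contact_force: [1.0, -0.3, -0.6]
gripper_width: 0.0342
gripper_force: 20.0
```

```bash
python3 -m inch '0.13 -0.26 0 0 0;0.17 -0.33 0 0 0;0.17 -0.33 0 0 0;0.17 -0.33 0 0 0;0.17 -0.33 0 0 0;0.17 -0.33 0 0 0;0.13 -0.27 0 0 0;0.083 -0.156 0 0 0'; python3 -m inch '0 0 0 0 0;0 0 0 0 0;0 0 0.1 0 0;0 0 0.1 0 0;0 0 0 0 0;0 0 0 0 0;0 0 0 0 0;0 0 0 0 0';python3 - <<'E'
from h import *
c=capture("wrist");S=capture("scene");st=get_state();X=st["tcp_pos"]
cv2.imwrite("pics/w9.png",np.vstack([c["color"][130:330],cv2.resize(S["color"][180:280,250:410],(640,400))]))
for n,C2 in(("w",c),("s",S)):
  for P in (X+[0,0,.0145],X+[0,0,-.0175],X+[0,0,-.0035],[.6245,.1235,.06]):
    p=C2["mtx"]@(C2["R"]@P+C2["t"]);p=p[:2]/p[2]
    print(n,p.round(1), ((p-[250,180])*4+[0,200]).round() if n=="s" else p-[0,130])
E
```

```text
time_s: 26.95
tcp_pos: [0.625, 0.1256, 0.1438]
eef_rot: [180.0, 0.0, 0.1]
contact_force: [0.3, -1.2, -0.9]
gripper_width: 0.0345
gripper_force: 20.0
time_s: 27.95
tcp_pos: [0.6249, 0.1236, 0.1151]
eef_rot: [-180.0, -0.0, -0.0]
contact_force: [0.3, 0.2, 0.2]
gripper_width: 0.0341
gripper_force: 20.0
w [322.  254.6] [321.95413833 124.55924409]
w [321.9 232.5] [321.94230352 102.50723685]
w [321.9 241.2] [321.94696929 111.20104665]
w [322.  214.7] [321.98661219  84.67841942]
s [312.5 218.8] [250. 355.]
s [312.5 232.3] [250. 409.]
s [312.5 226.5] [250. 386.]
s [312.7 247.4] [251. 470.]
```

View pics/w9.png

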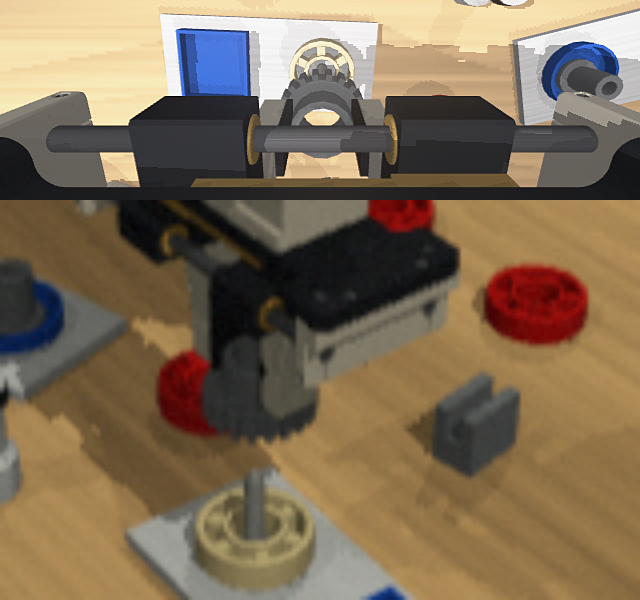

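```bash
python3 - <<'E'
from h import *
c=capture("wrist");S=capture("scene");X=get_state()["tcp_pos"]
t=np.linspace(0,2*np.pi,90)
for off in (0,-.003,-.006,-.009):
  P=np.array([X+[off+.0275*np.cos(a),.0275*np.sin(a),z] for a in t for z in(-.0178,-.0038)])
  f=lambda C2:(lambda p:(p[:2]/p[2]).T)(C2["mtx"]@(C2["R"]@P.T+C2["t"][:,None]))
  w,s=f(c),f(S);s=(s-[250,180])*4+[0,200];w=w-[0,130]
  print(off,"scene x",s[:,0].min().round(),s[:,0].max().round(),"bottom",s[:,1].max().round(),"wrist top",w[:,1].min().round(1),"x",w[:,0].min().round(),w[:,0].max().round())
E
```

```text
0 scene x 192.0 308.0 bottom 446.0 wrist top 62.0 x 277.0 367.0
-0.003 scene x 197.0 313.0 bottom 444.0 wrist top 66.5 x 277.0 367.0
-0.006 scene x 202.0 318.0 bottom 441.0 wrist top 71.0 x 278.0 366.0
-0.009 scene x 207.0 323.0 bottom 439.0 wrist top 75.5 x 278.0 366.0
```

The scene view (teeth spanning 203–318) and the wrist view put the gear about 3 mm behind the TCP in x. That is well within the 8 mm of play; I correct by 3 mm and lower.

```bash
python3 -m inch '0.02 0 0.05 0 0;0 0 0.08 0 0;0 0 0.08 0 0;0 0 0.08 0 0;0 0 0.08 0 0;0 0 0.07 0 0;0 0 0.03 0 0;0 0 0 0 0'
```

```text
time_s: 29.15
tcp_pos: [0.6278, 0.1235, 0.0442]
eef_rot: [180.0, -0.0, -0.0]
contact_force: [0.1, 0.3, -0.0]
gripper_width: 0.0346
gripper_force: 20.0
```

```bash
python3 -m inch '0 0 0.003 0 0.7;0 0 0 0 0.7;0 0 0 0 0.7;0 0 0 0 0.7;0 0 0 0 0.7;0 0 -0.15 0 0.7;0 0 -0.25 0 0.65;0 0 -0.15 0 0.6'; python3 -m inch '-0.15 0 0 0 0.6;-0.2 0 0 0 0.6;-0.2 0 0 0 0.6;-0.2 0 0 0 0.6;-0.17 0 0 0 0.6;-0.1 0 0 0 0.6;0 0 0 -0.0222 0.6;0 0 0 0 0.6'; python3 - <<'E'
from h import *
c=capture("wrist");S=capture("scene")
X,e=None,None
pw,cw,rw=blob(S["color"],"grey",(368,236),18);print(pw)
cv2.imwrite("pics/w10.png",np.vstack([c["color"][60:260],cv2.resize(S["color"][220:310,270:414],(640,400))]))
for x,y,z in ((.476,.125,.036),(.476,.125,0),(.496,.128,.036),(.456,.122,.036)):
    p=c["mtx"]@(c["R"]@np.array([x,y,z])+c["t"]);print(p[:2]/p[2]-[0,60])
E
```

```text
time_s: 30.15
tcp_pos: [0.6283, 0.1237, 0.1282]
eef_rot: [-180.0, -0.1, -0.0]
contact_force: [-0.3, 0.6, 0.1]
gripper_width: 0.0538
gripper_force: 0.0
time_s: 31.15
tcp_pos: [0.4749, 0.1238, 0.1265]
eef_rot: [-180.0, -0.0, 8.0]
contact_force: [0.3, 0.0, -0.0]
gripper_width: 0.0526
gripper_force: 0.0
[368.49890206 235.54325867]
[320.63330633 140.46635387]
[320.77347939 130.88926415]
[320.41933315 118.48742397]
[320.8385695  161.55060856]
```

View pics/w10.png

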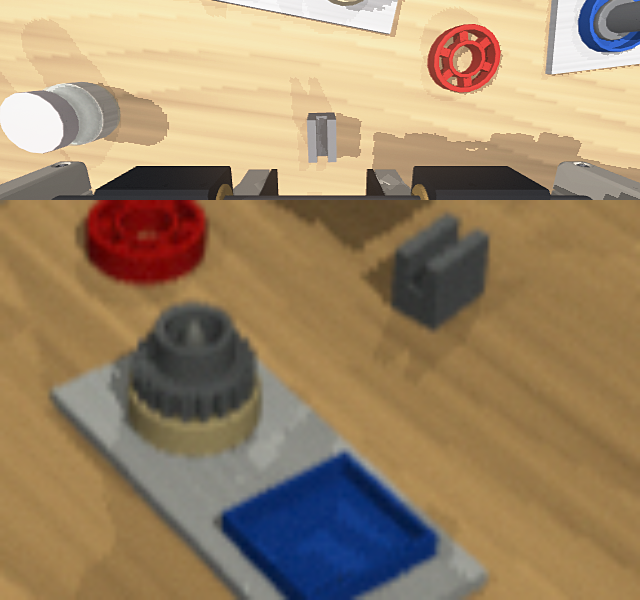

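The gear sits hub up on the wheel with the post tip showing in its bore. The block is square to the gripper at (321,138). Gripping it high enough to clear the pocket walls.

```bash
python3 -m inch '0 0 0.2 0 0.6;0 0 0.2 0 0.6;0 0 0.15 0 0.6;0 0 0.13 0 0.6;0 0 0.05 0 0.6;0 0 0 0 0.6;0 0 0 0 0;0 0 0 0 0' 15; python3 -m inch '0 0 0 0 0;0 0 0 0 0;0 0 0 0 0;0 0 0 0 0;0 0 -0.1 0 0;0 0 -0.2 0 0;0 0 -0.25 0 0;0 0 -0.25 0 0'
```

```text
time_s: 32.25
tcp_pos: [0.4751, 0.1238, 0.0174]
eef_rot: [-180.0, -0.1, 8.0]
contact_force: [0.1, -0.6, -0.8]
gripper_width: 0.0379
gripper_force: 0.0
time_s: 33.25
tcp_pos: [0.4742, 0.1233, 0.1376]
eef_rot: [180.0, 0.0, 8.0]
contact_force: [0.8, 0.1, -0.6]
gripper_width: 0.0259
gripper_force: 15.0
```

```bash
python3 -m inch '0 0 0 0.0278 0;0.15 -0.1 0 0 0;0.2 -0.15 0 0 0;0.2 -0.15 0 0 0;0.2 -0.15 0 0 0;0.155 -0.1 0 0 0;0.1 -0.06 0 0 0;0 0 0 0 0'; python3 -m inch '0 0 0.15 0 0;0 0 0.2 0 0;0 0 0.15 0 0;0 0 0.1 0 0;0 0 0.08 0 0;0 0 0.04 0 0;0 0 0.01 0 0;0 0 0 0 0'
```

```text
time_s: 34.25
tcp_pos: [0.6294, 0.2248, 0.1355]
eef_rot: [180.0, 0.1, -2.0]
contact_force: [-0.3, 0.4, 0.0]
gripper_width: 0.0256
gripper_force: 15.0
time_s: 35.25
tcp_pos: [0.6293, 0.2248, 0.0277]
eef_rot: [-180.0, -0.0, -2.0]
contact_force: [-0.9, -0.1, -0.8]
gripper_width: 0.026
gripper_force: 15.0
```

```bash
python3 -m inch '0 0 0.006 0 0;0 0 0 0 0.5;0 0 0 0 0.5;0 0 0 0 0.5;0 0 0 0 0.5;0 0 -0.1 0 0.5;0 0 -0.25 0 0.5;0 0 -0.3 0 0.5'; python3 -m inch '0 0 -0.3 0 0.5;-0.1 -0.3 0 0 0.5;-0.1 -0.35 0 0 0.5;-0.1 -0.35 0 0 0.5;-0.1 -0.35 0 0 0.5;-0.1 -0.2 0 0 0.5;0 0 0 0 0.5;0 0 0 0 0.5'
python3 - <<'E'
from h import *
T=capture("top");S=capture("scene")
def proj(c,X):
    p=c["mtx"]@(c["R"]@np.array(X)+c["t"]);return p[:2]/p[2]
cv2.imwrite("pics/f.png",np.vstack([cv2.resize(T["color"][90:180,200:460],None,fx=3,fy=3),]))
for n,k,X,ra,rb in(("block","grey",(.6285,.2245,.027),17,17),("gear","grey",(.6245,.1235,.042),15,16),("bush","grey",(.619,-.119,.027),12,16),("small","cream",(.644,-.2165,.017),14,14),("large","cream",(.6245,.1235,.017),18,18)):
    try:
        a=blob(T["color"],k,proj(T,X),ra);b=blob(S["color"],k,proj(S,X),rb);P,e=tri(T,a[0],S,b[0]);print(n,P.round(4),"gap",round(e,4),"rect",np.round(a[1].ptp() if 0 else a[2][1],1),np.round(b[2][1],1))
    except Exception as x: print(n,x)
E
```

```text
time_s: 36.25
tcp_pos: [0.6288, 0.2243, 0.1252]
eef_rot: [180.0, 0.0, -2.0]
contact_force: [-0.1, 0.5, -0.2]
gripper_width: 0.0441
gripper_force: 0.0
time_s: 37.25
tcp_pos: [0.5624, 0.4594, 0.1695]
eef_rot: [-180.0, -0.0, -2.0]
contact_force: [0.2, -1.5, -0.4]
gripper_width: 0.0437
gripper_force: 0.0
block [0.6302 0.2257 0.0294] gap 0.0002 rect [20. 15.] [22.5 28.6]
gear [0.6241 0.1232 0.036 ] gap 0.001 rect [23. 24.] [25.5 26.9]
bush [ 0.6148 -0.1185  0.024 ] gap 0.0019 rect [14.3 15.7] [17. 13.]
small [ 0.6435 -0.2162  0.0204] gap 0.0009 rect [17. 19.] [23. 16.]
large [0.614  0.1304 0.0049] gap 0.0185 rect [18.4  4.4] [16.8 29.2]
```

All five parts measure in place. The large wheel's reading is unreliable because the gear covers it, but it was seen seated before the gear went on. Handing in.

```bash
python3 -c "
from plant import close_job;print(close_job())"
```

```text
the job is handed in; nothing more can be done
None
```

Both kits are made up and handed in at about 37 s of the 122 s; `close_job()` returned no verdict. All five parts measured or were seen in place and released; the final large-wheel reading was blocked by the gear, though I saw it seated before the gear went on. I never went near the loupe, jar or screwdriver.

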